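# Hang up the rivnut carrier

## Robot

A 7-joint arm with a two-finger parallel gripper is mounted at the origin on the work surface. World frame = base frame: x ahead of the robot, y to its left, z up, the work surface at z = 0. Lengths are in m, angles in rad, forces in N, time in s.
With the tool pointing down it reaches from about 0.425 to 0.925 m from the base axis. Payload 6.8 kg.
Tool frame: the origin (TCP) lies between the finger pads; the fingertips stand r.tcp_to_tips ahead of it and the grasp point (between the pads) lies 3 mm ahead of it (r.tcp_to_tips is the distance from the TCP to the fingertips, in m); z points along the fingers, y is the line along which they close (so a half turn about z gives the same grasp; the last joint's range is limited). The gripper opens to 85 mm and grips with 20 to 120 N. Pads are 22 mm wide; open, the fingers measure 114 mm over their backs; the gripper's body (76 mm by 85 mm) begins 54 mm behind the grasp point. The pads swing forward as they close: fully open they stand 13 mm farther back than shut.
Start: joints at [1.055, 0.477, 0.022, 1.555, -0.011, 1.109, -0.083], TCP at [0.268, -0.62, 0.253] pointing down, gripper open.
Joint ranges: [-2.96, 2.96], [-0.34, 2.1], [-1.41, 1.46], [0.24, 2.44], [-1.37, 4.51], [0.17, 1.92], [-2.96, 2.96]. Speed limits (rad/s): [2.39, 2.39, 3.14, 3.14, 3.14, 3.14, 3.14].

## Interface

Orientations are given as a rotation vector (axis times angle).
In Python, from bench import r gives the robot as it stands. The module is installed in compiled form; this text tells all that it offers.
- The arm moves only by the tool step_arm, never from a script. Its argument "moves" is a list of rows, each an object of numbers: "rx", "ry", "rz": the turn, a rotation vector about the tool's x, y, z in degrees; "dx", "dy", "dz": the shift along the tool's x, y, z in mm; "gripper": the opening, from -1 (shut) to 1 (fully open). In form: [{"rx": .., "ry": .., "rz": .., "dx": .., "dy": .., "dz": .., "gripper": ..}, ...]. A call has 1 to 20 rows; each row shifts and turns the commanded pose from where the row before left it, along the tool's axes as they then stand; what a row does not reach is not made up. A row lasts 1/8 s, in which the tool goes at most 62.5 mm and 10.7 degrees, less where a joint would pass 70% of its speed; a pose out of reach is approached as far as the arm can. A call is refused whole if a number of a shift passes 62.5 or a number of a turn 10.7, either way. A call with a gripper value outside its range is refused whole. The fingers move at their own pace and stop on an object; "grip_force" is the grip in N (left out, the last holds). Time passes only in rows, so rows that do not move let the fingers close. It gives the time, the measured TCP pose, the force, the opening and the grip force at its end, in the units of the state.
- r.get_obs(): the state, without advancing time (a new reading comes with each control period).
- r.grab_frame(name): name is "scene" or "top"; returns the picture (420x560x3 uint8, blue, green, red); there is no depth.
- r.camera_info(name): a dict with "mtx" (3x3 intrinsics, pixels), "rvec" (rotation vector, rad) and "tvec" (3), from world to camera coordinates, as OpenCV has them. Camera axes: x right, y down, z forward; pixel columns grow to the right and rows downward; lengths in m; the calibration is good to about 2 mm. A picture is of the moment at which its call begins. camera_info takes no time and is no camera call.
- r.hand_in(): hands the job in; it is judged then, once.
The state is a dict: "clock": time; "joints": joint angles; "qvel": joint speeds; "tau": joint torques, N m; "tcp_pos": TCP position; "orientation": TCP orientation; "contact_force": force on the tool from outside, world axes, zero at the start; "moment": the same for the moment, N m; "grip_width": finger opening in m; "gripper_force": force on a finger pad.
Only numpy, scipy, OpenCV 4.12 (cv2) and the standard library are available. Lean on these libraries where they do the work, as an engineer would, in place of code of your own. Each camera call takes 0.05 s, during which the arm holds its last target. There are 200 camera calls.

## Task

Put the rivnut carrier away: take the rectangular steel carrier (not the round pail) by its handle and hang it on the two-pronged hook stand, its handle bar lying across both prongs behind their upturned tips and the carrier hanging free and level. Leave the round pail standing where it is.

Things in the scene. Friction and masses are not known exactly. Their poses are not given: they have to be found in the camera images.
- carrier: Open rectangular bare-steel box with brass rivnuts fixed inside and a stiff arch handle over it, 0.3 kg, standing on the ledge. Box 80 mm (x) by 128 mm (y), rim 55 mm high. Two 4 mm thick straps at y = +-63 mm rise from the short sides to the handle bar. Origin: centre of the underside, z up. Symmetric front to back and left to right.
- carrier_handle (a point): Middle of the carrier's handle bar, 130 mm above the carrier's origin, axes as the carrier's. The bar is straight and level, 10 x 10 mm in section, 130 mm long along y. Free space: 70 mm from rim up to the bar's underside, 122 mm between the straps.
- hook: Steel stand, fixed. Two level 8 mm round prongs along x at y = +-40 mm, tops at z 224 mm, run from a post (x 88 to 112, 30 mm wide, 100 mm crossbar on top) to x = -55 mm, nearest the robot, where the tips turn up to z 242 mm, the highest point. Foot plate x 30 to 130, 10 mm thick. Origin: on the ledge below the hanging place; hung there, the bar's centre is at (0, 0, 229), bar along y. z up.
- pail: Round bare steel pail, 94 mm across the rim, 60 mm high, with a round wire arch handle up to 135 mm; not to be moved. Origin: centre of the underside; z up.
Mind the look-alikes: they are no part of the job. What is shaped like the carrier but red is not meant.

How it is judged:
By the outcome, as a careful person would: the job done as asked, in the order asked, and still so for the second after the job is handed in, with the robot touching nothing.
It also fails if it takes over 43 s, if anything falls off the work surface, if the arm or the gripper's body presses on something with over 40 N, if the wrist force passes 120 N, or if a joint passes its speed limit or range.

## Working session

There is one attempt and no reset: what is moved stays moved. The work goes in short steps, Python scripts to look and compute and a tool call to move; the robot and the scene stay as the last step left them, time stands still between calls to the robot, and variables do not carry over. Pictures are saved under pics/ and viewed, at most 10 in all, crops included, and the job is handed in when it is done.

Besides the shell and the picture viewer there is one more tool, called after "Request:" as name([rows], argument=value, ...), one row to a line, values as JSON. step_arm: Moves the arm, as the interface text tells. Its arguments: {"type":"object","properties":{"moves":{"type":"array","items":{"type":"object","properties":{"rx":{"type":"number"},"ry":{"type":"number"},"rz":{"type":"number"},"dx":{"type":"number"},"dy":{"type":"number"},"dz":{"type":"number"},"gripper":{"type":"number"}}}},"grip_force":{"type":"number"}},"required":["moves"]}

```bash
mkdir -p pics; python3 - <<'E'
from bench import r
import cv2,numpy as np
o=r.get_obs();print(o['tcp_pos'],o['orientation'],o['clock'],r.tcp_to_tips)
for n in('scene','top'):
    cv2.imwrite(f'pics/{n}0.png',cv2.resize(r.grab_frame(n),(784,588),interpolation=cv2.INTER_CUBIC))
    c=r.camera_info(n);R=cv2.Rodrigues(np.array(c['rvec']))[0];print(n,c['mtx'],-R.T@np.array(c['tvec']).ravel(),R)
E
```

```text
[ 0.26744027 -0.61914799  0.25231817] [-3.07475686e+00 -6.35770606e-01  8.15442300e-04] 0.0 0.022
scene [[416.34119074   0.         281.83922875]
 [  0.         416.34119074 202.77820458]
 [  0.           0.           1.        ]] [ 1.07983545 -0.83207298  0.89227118] [[ 0.83233167  0.55394604  0.01917741]
 [ 0.35812316 -0.51104636 -0.78139582]
 [-0.42305057  0.65724836 -0.62374098]]
top [[466.08209045   0.         272.08730799]
 [  0.         466.08209045 202.16599893]
 [  0.           0.           1.        ]] [ 0.2782319  -0.00225106  1.23501488] [[-1.14384520e-03 -9.99999320e-01  2.27719113e-04]
 [-9.72920827e-01  1.06023741e-03 -2.31136194e-01]
 [ 2.31135795e-01 -4.85936692e-04 -9.72921378e-01]]
```

View pics/scene0.png

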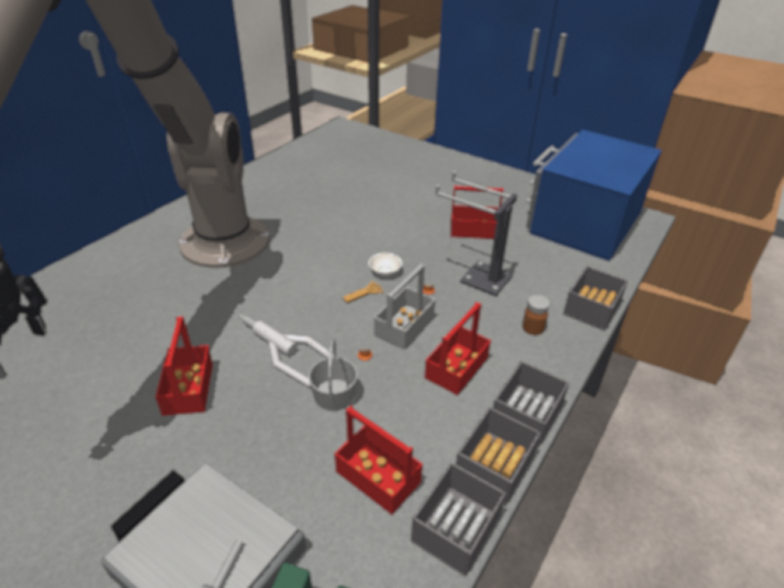

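View pics/top0.png

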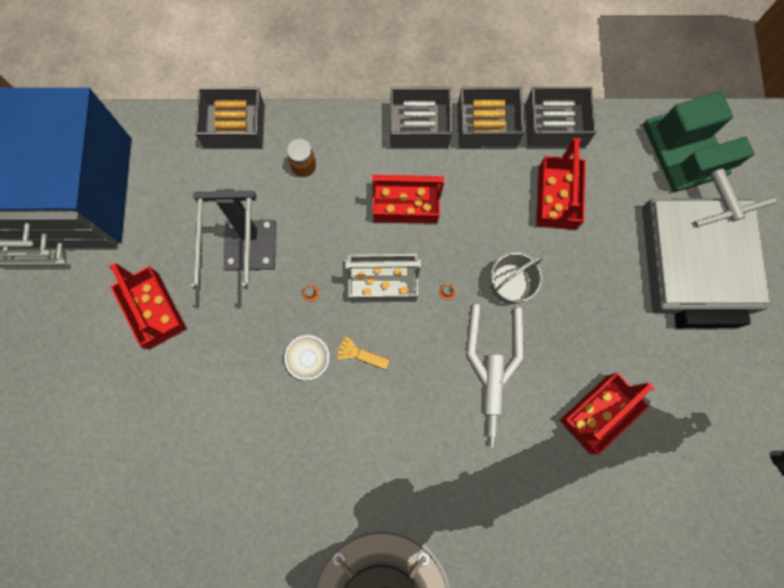

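The scene shows the bare-steel carrier at about (405,305) and the hook stand at (490,240). In the top view the carrier is at (384,277), with its bar running from (348,260) to (419,258). The prong tips are near (197,300) and (240,302), and the pail is at (515,278). I'll zoom in next.

```bash
python3 - <<'E'
from bench import r
import cv2
t=r.grab_frame('top');s=r.grab_frame('scene')
cv2.imwrite('pics/t1.png',cv2.resize(t[125:225,130:310],None,fx=4.4,fy=4.4,interpolation=cv2.INTER_CUBIC))
cv2.imwrite('pics/s1.png',cv2.resize(s[115:255,255:385],None,fx=4.2,fy=4.2,interpolation=cv2.INTER_CUBIC))
E
```

```text
(no output)
```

View pics/t1.png

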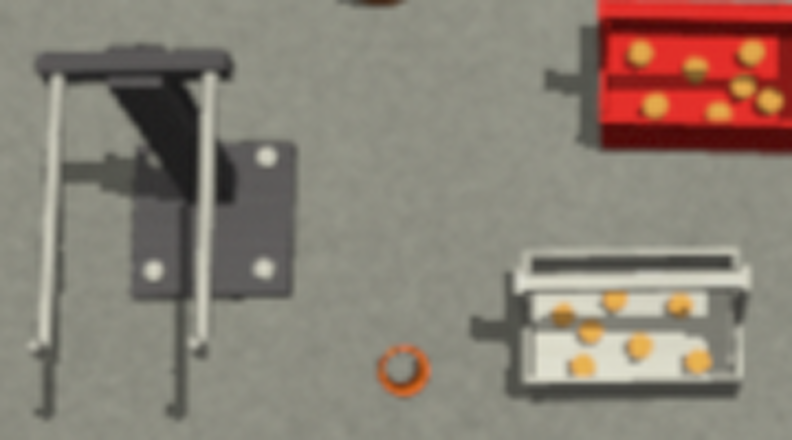

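View pics/s1.png

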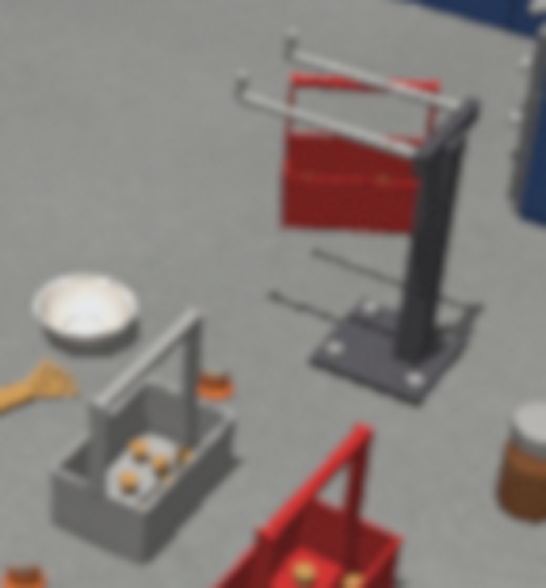

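The top crop shows the bar from (516,277) to (750,276). The prongs run (55,75)→(42,343) and (209,75)→(201,342), and the foot plate has corners (133,297), (292,297) and (294,145). In the scene crop the bar ends are (97,403) and (198,316), and the prong tips are (241,82) and (291,40).

```bash
cat > h.py <<'E'
from bench import r
import cv2,numpy as np
def proj(n,pts):
    c=r.camera_info(n);return cv2.projectPoints(np.array(pts,float).reshape(-1,1,3),np.array(c['rvec']),np.array(c['tvec']),np.array(c['mtx']),None)[0][:,0]
def ray(n,uv,z):
    c=r.camera_info(n);R=cv2.Rodrigues(np.array(c['rvec']))[0];C=-R.T@np.array(c['tvec']).ravel()
    d=R.T@np.linalg.inv(c['mtx'])@[*uv,1];return (C+d*(z-C[2])/d[2]).round(4)
T=lambda a,b:(130+(a+.5)/4.4-.5,125+(b+.5)/4.4-.5)
S=lambda a,b:(255+(a+.5)/4.2-.5,115+(b+.5)/4.2-.5)
E
python3 - <<'E'
from h import *
for k,p,z in [('barL',(516,277),.135),('barR',(750,276),.135),('rimnearL',(525,382),.055),('rimnearR',(740,382),.055),('pL0',(55,75),.224),('pL1',(42,343),.224),('pR0',(209,75),.224),('pR1',(201,342),.224),('tipL',(37,345),.242),('tipR',(197,348),.242),('ftNL',(133,297),.01),('ftNR',(292,297),.01),('ftFR',(295,145),.01),('xbarL',(38,55),.228),('xbarR',(231,57),.228)]: print(k,ray('top',T(*p),z))
for k,p,z in [('barR',(97,403),.135),('barL',(198,316),.135),('tipR',(241,82),.242),('tipL',(291,40),.242),('ftNL',(362,297),.01),('ftNR',(310,360),.01),('ftFR',(418,403),.01)]: print('s',k,ray('scene',S(*p),z))
E
```

```text
barL [0.5763 0.0587 0.135 ]
barR [ 0.5767 -0.0712  0.135 ]
rimnearL [0.534  0.0572 0.055 ]
rimnearR [ 0.5338 -0.0694  0.055 ]
pL0 [0.6618 0.2961 0.224 ]
pL1 [0.5178 0.2935 0.224 ]
pR0 [0.6617 0.2156 0.224 ]
pR1 [0.5183 0.213  0.224 ]
tipL [0.5125 0.2907 0.242 ]
tipR [0.5109 0.211  0.242 ]
ftNL [0.5976 0.3019 0.01  ]
ftNR [0.5975 0.2038 0.01  ]
ftFR [0.6962 0.2055 0.01  ]
xbarL [0.6714 0.3045 0.228 ]
xbarR [0.6702 0.2037 0.228 ]
s barR [ 0.5763 -0.0705  0.135 ]
s barL [0.5809 0.053  0.135 ]
s tipR [0.5241 0.1978 0.242 ]
s tipL [0.5223 0.2783 0.242 ]
s ftNL [0.5997 0.3034 0.01  ]
s ftNR [0.6051 0.2007 0.01  ]
s ftFR [0.7022 0.2014 0.01  ]
```

```bash
cat > ov.py <<'E'
from h import *
def overlay(name,hook,car,yaw=0.0):
    f=lambda a,o,y:[[o[0]+np.cos(y)*p[0]-np.sin(y)*p[1],o[1]+np.sin(y)*p[0]+np.cos(y)*p[1],p[2]] for p in a]
    H=[[[-.055,s*.04,.242],[-.055,s*.04,.22],[.088,s*.04,.22]] for s in(1,-1)]+[[[.03,-.05,.01],[.03,.05,.01],[.13,.05,.01],[.13,-.05,.01],[.03,-.05,.01]]]
    C=[[[-.005,-.065,.135],[-.005,.065,.135],[.005,.065,.135],[.005,-.065,.135],[-.005,-.065,.135]],[[-.04,-.064,.055],[-.04,.064,.055],[.04,.064,.055],[.04,-.064,.055],[-.04,-.064,.055]]]
    out=[]
    for n,(x0,y0,w,h),k in(('top',(130,125,180,100),4.4),('scene',(255,115,130,140),4.2)):
        im=cv2.resize(r.grab_frame(n)[y0:y0+h,x0:x0+w],None,fx=k,fy=k,interpolation=cv2.INTER_CUBIC)
        for L in [f(a,hook,yaw) for a in H]+[f(a,car,0) for a in C]:
            p=((proj(n,L)-[x0,y0]+.5)*k-.5)
            cv2.polylines(im,[np.int32(p.round())],False,(255,0,255),1)
        cv2.imwrite(f'pics/{name}_{n}.png',im)
E
python3 -c "
from ov import *
overlay('ov1',(.568,.2535),(.576,-.006),0.015)"
```

```text
(no output)
```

View pics/ov1_scene.png

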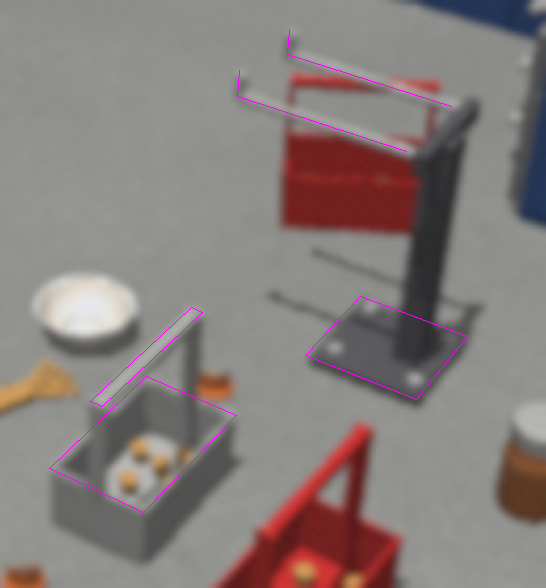

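View pics/ov1_top.png

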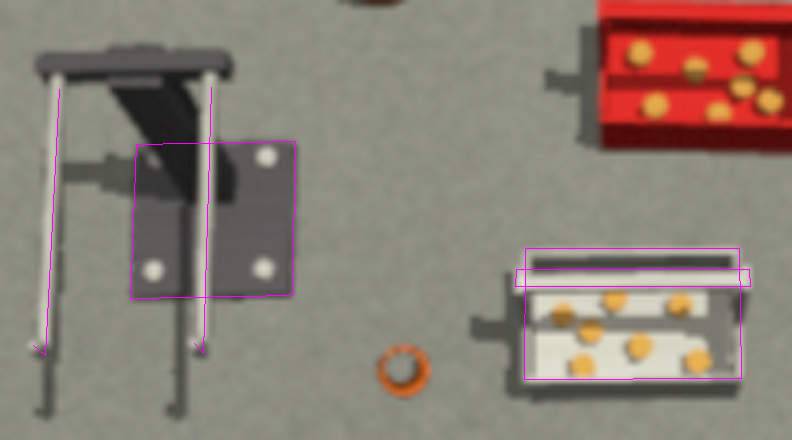

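The overlay fits in both views to about 2 mm. Carrier bar: (0.576, -0.006), yaw about 0. Hook: (0.569, 0.254). Next I turn the tool so the fingers close along x, then move above the bar.

Request:
step_arm([
  {"rz": -9.52,"gripper": 1},
  {"rz": -9.52},
  {"rz": -9.52},
  {"rz": -9.52},
  {"rz": -9.52},
  {"rz": -9.52},
  {"rz": -9.52},
  {"dx": 0},
], grip_force=50)

```text
invalid input at $.moves[0]: expected keys rx, ry, rz, dx, dy, dz, gripper
```

Request:
step_arm([
  {"dx": 43.8,"dy": 22.1},
  {"dx": 43.8,"dy": 22.1},
  {"dx": 43.8,"dy": 22.1},
  {"dx": 43.8,"dy": 22.1},
  {"dx": 43.8,"dy": 22.1},
  {"dx": 43.8,"dy": 22.1},
  {"dx": 43.8,"dy": 22.1},
  {"dx": 43.8,"dy": 22.1},
  {"dx": 43.8,"dy": 22.1},
  {"dx": 43.8,"dy": 22.1},
  {"dx": 43.8,"dy": 22.1},
  {"dx": 43.8,"dy": 22.1},
  {"dx": 43.8,"dy": 22.1},
  {"dx": 43.8,"dy": 22.1},
  {"dx": 0},
  {"dx": 0},
])

```text
invalid input at $.moves[0]: expected keys rx, ry, rz, dx, dy, dz, gripper
```

All seven keys have to be in every row.

Request:
step_arm([
  {"rx": 0,"ry": 0,"rz": -9.52,"dx": 0,"dy": 0,"dz": 0,"gripper": 1},
  {"rx": 0,"ry": 0,"rz": -9.52,"dx": 0,"dy": 0,"dz": 0,"gripper": 1},
  {"rx": 0,"ry": 0,"rz": -9.52,"dx": 0,"dy": 0,"dz": 0,"gripper": 1},
  {"rx": 0,"ry": 0,"rz": -9.52,"dx": 0,"dy": 0,"dz": 0,"gripper": 1},
  {"rx": 0,"ry": 0,"rz": -9.52,"dx": 0,"dy": 0,"dz": 0,"gripper": 1},
  {"rx": 0,"ry": 0,"rz": -9.52,"dx": 0,"dy": 0,"dz": 0,"gripper": 1},
  {"rx": 0,"ry": 0,"rz": -9.52,"dx": 0,"dy": 0,"dz": 0,"gripper": 1},
  {"rx": 0,"ry": 0,"rz": 0,"dx": 0,"dy": 0,"dz": 0,"gripper": 1},
], grip_force=50)

```text
clock: 1.3
tcp_pos: [0.2675, -0.6197, 0.2532]
orientation: [-2.223, -2.219, -0.001]
contact_force: [-0.3, -0.6, -0.4]
grip_width: 0.0853
gripper_force: 0.0
```

Request:
step_arm([
  {"rx": 0,"ry": 0,"rz": 0,"dx": 43.8,"dy": 22.1,"dz": 0,"gripper": 1},
  {"rx": 0,"ry": 0,"rz": 0,"dx": 43.8,"dy": 22.1,"dz": 0,"gripper": 1},
  {"rx": 0,"ry": 0,"rz": 0,"dx": 43.8,"dy": 22.1,"dz": 0,"gripper": 1},
  {"rx": 0,"ry": 0,"rz": 0,"dx": 43.8,"dy": 22.1,"dz": 0,"gripper": 1},
  {"rx": 0,"ry": 0,"rz": 0,"dx": 43.8,"dy": 22.1,"dz": 0,"gripper": 1},
  {"rx": 0,"ry": 0,"rz": 0,"dx": 43.8,"dy": 22.1,"dz": 0,"gripper": 1},
  {"rx": 0,"ry": 0,"rz": 0,"dx": 43.8,"dy": 22.1,"dz": 0,"gripper": 1},
  {"rx": 0,"ry": 0,"rz": 0,"dx": 43.8,"dy": 22.1,"dz": 0,"gripper": 1},
  {"rx": 0,"ry": 0,"rz": 0,"dx": 43.8,"dy": 22.1,"dz": 0,"gripper": 1},
  {"rx": 0,"ry": 0,"rz": 0,"dx": 43.8,"dy": 22.1,"dz": 0,"gripper": 1},
  {"rx": 0,"ry": 0,"rz": 0,"dx": 43.8,"dy": 22.1,"dz": 0,"gripper": 1},
  {"rx": 0,"ry": 0,"rz": 0,"dx": 43.8,"dy": 22.1,"dz": 0,"gripper": 1},
  {"rx": 0,"ry": 0,"rz": 0,"dx": 43.8,"dy": 22.1,"dz": 0,"gripper": 1},
  {"rx": 0,"ry": 0,"rz": 0,"dx": 43.8,"dy": 22.1,"dz": 0,"gripper": 1},
  {"rx": 0,"ry": 0,"rz": 0,"dx": 0,"dy": 0,"dz": 0,"gripper": 1},
  {"rx": 0,"ry": 0,"rz": 0,"dx": 0,"dy": 0,"dz": 0,"gripper": 1},
])

```text
clock: 3.3
tcp_pos: [0.5768, -0.007, 0.253]
orientation: [-2.224, -2.219, 0.001]
contact_force: [-0.3, -0.0, 0.1]
grip_width: 0.0855
gripper_force: 0.0
```

Request:
step_arm([
  {"rx": 0,"ry": 0,"rz": 0,"dx": 0,"dy": 0,"dz": 30,"gripper": 1},
  {"rx": 0,"ry": 0,"rz": 0,"dx": 0,"dy": 0,"dz": 30,"gripper": 1},
  {"rx": 0,"ry": 0,"rz": 0,"dx": 0,"dy": 0,"dz": 30,"gripper": 1},
  {"rx": 0,"ry": 0,"rz": 0,"dx": 0,"dy": 0,"dz": 20,"gripper": 1},
  {"rx": 0,"ry": 0,"rz": 0,"dx": 0,"dy": 0,"dz": 10,"gripper": 1},
  {"rx": 0,"ry": 0,"rz": 0,"dx": 0,"dy": 0,"dz": 0,"gripper": 1},
  {"rx": 0,"ry": 0,"rz": 0,"dx": 0,"dy": 0,"dz": 0,"gripper": -1},
  {"rx": 0,"ry": 0,"rz": 0,"dx": 0,"dy": 0,"dz": 0,"gripper": -1},
  {"rx": 0,"ry": 0,"rz": 0,"dx": 0,"dy": 0,"dz": 0,"gripper": -1},
  {"rx": 0,"ry": 0,"rz": 0,"dx": 0,"dy": 0,"dz": 0,"gripper": -1},
  {"rx": 0,"ry": 0,"rz": 0,"dx": 0,"dy": 0,"dz": 0,"gripper": -1},
  {"rx": 0,"ry": 0,"rz": 0,"dx": 0,"dy": 0,"dz": 0,"gripper": -1},
  {"rx": 0,"ry": 0,"rz": 0,"dx": 0,"dy": 0,"dz": 0,"gripper": -1},
  {"rx": 0,"ry": 0,"rz": 0,"dx": 0,"dy": 0,"dz": 0,"gripper": -1},
], grip_force=60)

```text
clock: 5.05
tcp_pos: [0.577, -0.0063, 0.1334]
orientation: [-2.221, -2.222, -0.0]
contact_force: [-2.8, -0.3, 4.7]
grip_width: 0.0087
gripper_force: 59.4
```

Request:
step_arm([
  {"rx": 0,"ry": 0,"rz": 0,"dx": 0,"dy": 0,"dz": -10,"gripper": -1},
  {"rx": 0,"ry": 0,"rz": 0,"dx": 0,"dy": 0,"dz": -20,"gripper": -1},
  {"rx": 0,"ry": 0,"rz": 0,"dx": 0,"dy": 0,"dz": -25,"gripper": -1},
  {"rx": 0,"ry": 0,"rz": 0,"dx": 0,"dy": 0,"dz": -25,"gripper": -1},
  {"rx": 0,"ry": 0,"rz": 0,"dx": 0,"dy": 0,"dz": -25,"gripper": -1},
  {"rx": 0,"ry": 0,"rz": 0,"dx": 0,"dy": 0,"dz": -20,"gripper": -1},
  {"rx": 0,"ry": 0,"rz": 0,"dx": 0,"dy": 0,"dz": -10,"gripper": -1},
  {"rx": 0,"ry": 0,"rz": 0,"dx": 0,"dy": 0,"dz": 0,"gripper": -1},
  {"rx": 0,"ry": 0,"rz": 0,"dx": 0,"dy": 0,"dz": 0,"gripper": -1},
])

```text
clock: 6.18
tcp_pos: [0.5765, -0.0066, 0.2676]
orientation: [-2.221, -2.221, 0.002]
contact_force: [0.7, 0.2, -2.9]
grip_width: 0.0086
gripper_force: 58.6
```

Request:
step_arm([
  {"rx": 0,"ry": 0,"rz": 0,"dx": 10,"dy": -12,"dz": 0,"gripper": -1},
  {"rx": 0,"ry": 0,"rz": 0,"dx": 20,"dy": -23,"dz": 0,"gripper": -1},
  {"rx": 0,"ry": 0,"rz": 0,"dx": 25,"dy": -30,"dz": 0,"gripper": -1},
  {"rx": 0,"ry": 0,"rz": 0,"dx": 25,"dy": -30,"dz": 0,"gripper": -1},
  {"rx": 0,"ry": 0,"rz": 0,"dx": 20,"dy": -25,"dz": 0,"gripper": -1},
  {"rx": 0,"ry": 0,"rz": 0,"dx": 25,"dy": -10,"dz": 0,"gripper": -1},
  {"rx": 0,"ry": 0,"rz": 0,"dx": 30,"dy": -7,"dz": 0,"gripper": -1},
  {"rx": 0,"ry": 0,"rz": 0,"dx": 30,"dy": -5,"dz": 0,"gripper": -1},
  {"rx": 0,"ry": 0,"rz": 0,"dx": 30,"dy": 0,"dz": 0,"gripper": -1},
  {"rx": 0,"ry": 0,"rz": 0,"dx": 25,"dy": 0,"dz": 0,"gripper": -1},
  {"rx": 0,"ry": 0,"rz": 0,"dx": 15,"dy": 0,"dz": 0,"gripper": -1},
  {"rx": 0,"ry": 0,"rz": 0,"dx": 5,"dy": 0,"dz": 0,"gripper": -1},
  {"rx": 0,"ry": 0,"rz": 0,"dx": 0,"dy": 0,"dz": 0,"gripper": -1},
  {"rx": 0,"ry": 0,"rz": 0,"dx": 0,"dy": 0,"dz": 0,"gripper": -1},
  {"rx": 0,"ry": 0,"rz": 0,"dx": 0,"dy": 0,"dz": 0,"gripper": -1},
])

```text
clock: 8.05
tcp_pos: [0.4353, 0.2527, 0.2683]
orientation: [2.223, 2.22, -0.0]
contact_force: [0.7, 0.8, -2.8]
grip_width: 0.009
gripper_force: 58.7
```

```bash
python3 - <<'E'
from bench import r
import cv2
cv2.imwrite('pics/s2.png',cv2.resize(r.grab_frame('scene')[40:260,150:420],None,fx=2.6,fy=2.6,interpolation=cv2.INTER_CUBIC))
o=r.get_obs();print(o['tcp_pos'],o['orientation'],o['contact_force'],o['moment'],o['grip_width'],o['clock'])
E
```

```text
[0.43521264 0.25290835 0.26828291] [ 2.22235310e+00  2.22011310e+00 -2.78098022e-04] [-0.63387991  0.09459926 -2.31133378] [-0.03201166  0.00689642 -0.00280807] 0.008562754701196388 8.1
```

View pics/s2.png

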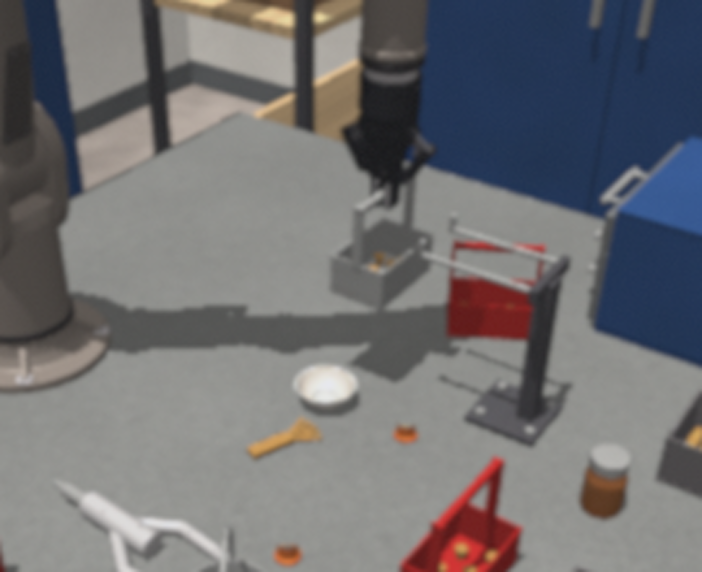

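The carrier hangs level in the gripper at (380,250) in this crop, in front of the prong tips at (425,245) and (453,222). I'll move it forward over the prongs.

Request:
step_arm([
  {"rx": 0,"ry": 0,"rz": 0,"dx": 1,"dy": 5,"dz": 0,"gripper": -1},
  {"rx": 0,"ry": 0,"rz": 0,"dx": 0,"dy": 12,"dz": 0,"gripper": -1},
  {"rx": 0,"ry": 0,"rz": 0,"dx": 0,"dy": 15,"dz": 0,"gripper": -1},
  {"rx": 0,"ry": 0,"rz": 0,"dx": 0,"dy": 15,"dz": 0,"gripper": -1},
  {"rx": 0,"ry": 0,"rz": 0,"dx": 0,"dy": 15,"dz": 0,"gripper": -1},
  {"rx": 0,"ry": 0,"rz": 0,"dx": 0,"dy": 15,"dz": 0,"gripper": -1},
  {"rx": 0,"ry": 0,"rz": 0,"dx": 0,"dy": 15,"dz": 0,"gripper": -1},
  {"rx": 0,"ry": 0,"rz": 0,"dx": 0,"dy": 15,"dz": 0,"gripper": -1},
  {"rx": 0,"ry": 0,"rz": 0,"dx": 0,"dy": 12,"dz": 0,"gripper": -1},
  {"rx": 0,"ry": 0,"rz": 0,"dx": 0,"dy": 10,"dz": 0,"gripper": -1},
  {"rx": 0,"ry": 0,"rz": 0,"dx": 0,"dy": 5,"dz": 0,"gripper": -1},
  {"rx": 0,"ry": 0,"rz": 0,"dx": 0,"dy": 0,"dz": 0,"gripper": -1},
  {"rx": 0,"ry": 0,"rz": 0,"dx": 0,"dy": 0,"dz": 0,"gripper": -1},
  {"rx": 0,"ry": 0,"rz": 0,"dx": 0,"dy": 0,"dz": 0,"gripper": -1},
])

```text
clock: 9.85
tcp_pos: [0.5687, 0.2547, 0.2684]
orientation: [2.221, 2.222, -0.0]
contact_force: [-0.5, 0.2, -3.0]
grip_width: 0.0084
gripper_force: 58.7
```

Request:
step_arm([
  {"rx": 0,"ry": 0,"rz": 0,"dx": 0,"dy": 0,"dz": 8,"gripper": -1},
  {"rx": 0,"ry": 0,"rz": 0,"dx": 0,"dy": 0,"dz": 8,"gripper": -1},
  {"rx": 0,"ry": 0,"rz": 0,"dx": 0,"dy": 0,"dz": 8,"gripper": -1},
  {"rx": 0,"ry": 0,"rz": 0,"dx": 0,"dy": 0,"dz": 6,"gripper": -1},
  {"rx": 0,"ry": 0,"rz": 0,"dx": 0,"dy": 0,"dz": 3,"gripper": -1},
  {"rx": 0,"ry": 0,"rz": 0,"dx": 0,"dy": 0,"dz": 1,"gripper": -1},
  {"rx": 0,"ry": 0,"rz": 0,"dx": 0,"dy": 0,"dz": 0,"gripper": -1},
  {"rx": 0,"ry": 0,"rz": 0,"dx": 0,"dy": 0,"dz": 0,"gripper": -1},
  {"rx": 0,"ry": 0,"rz": 0,"dx": 0,"dy": 0,"dz": 0,"gripper": -1},
])

```text
clock: 10.98
tcp_pos: [0.5691, 0.2546, 0.2345]
orientation: [2.221, 2.221, 0.0]
contact_force: [0.4, -0.1, -3.1]
grip_width: 0.0087
gripper_force: 58.6
```

Request:
step_arm([
  {"rx": 0,"ry": 0,"rz": 0,"dx": 0,"dy": 0,"dz": 1,"gripper": -1},
  {"rx": 0,"ry": 0,"rz": 0,"dx": 0,"dy": 0,"dz": 1,"gripper": -1},
  {"rx": 0,"ry": 0,"rz": 0,"dx": 0,"dy": 0,"dz": 0,"gripper": -1},
  {"rx": 0,"ry": 0,"rz": 0,"dx": 0,"dy": 0,"dz": 0,"gripper": -1},
])

```text
clock: 11.48
tcp_pos: [0.569, 0.2546, 0.2323]
orientation: [-2.221, -2.222, 0.0]
contact_force: [0.2, -0.5, -2.5]
grip_width: 0.0086
gripper_force: 58.7
```

Request:
step_arm([
  {"rx": 0,"ry": 0,"rz": 0,"dx": 0,"dy": 0,"dz": 0.7,"gripper": -1},
  {"rx": 0,"ry": 0,"rz": 0,"dx": 0,"dy": 0,"dz": 0,"gripper": -1},
  {"rx": 0,"ry": 0,"rz": 0,"dx": 0,"dy": 0,"dz": 0,"gripper": -1},
])

```text
clock: 11.85
tcp_pos: [0.5691, 0.2546, 0.2321]
orientation: [2.221, 2.221, 0.0]
contact_force: [-2.1, -1.2, 4.1]
grip_width: 0.0088
gripper_force: 59.4
```

The bar now rests on the prongs: the force went from -3 N to +4 N. I'll release it gently.

Request:
step_arm([
  {"rx": 0,"ry": 0,"rz": 0,"dx": 0,"dy": 0,"dz": 0,"gripper": -0.7},
  {"rx": 0,"ry": 0,"rz": 0,"dx": 0,"dy": 0,"dz": 0,"gripper": -0.6},
  {"rx": 0,"ry": 0,"rz": 0,"dx": 0,"dy": 0,"dz": 0,"gripper": -0.4},
  {"rx": 0,"ry": 0,"rz": 0,"dx": 0,"dy": 0,"dz": 0,"gripper": -0.2},
  {"rx": 0,"ry": 0,"rz": 0,"dx": 0,"dy": 0,"dz": 0,"gripper": 0},
  {"rx": 0,"ry": 0,"rz": 0,"dx": 0,"dy": 0,"dz": 0,"gripper": 0.2},
  {"rx": 0,"ry": 0,"rz": 0,"dx": 0,"dy": 0,"dz": 0,"gripper": 0.2},
  {"rx": 0,"ry": 0,"rz": 0,"dx": 0,"dy": 0,"dz": 0,"gripper": 0.2},
  {"rx": 0,"ry": 0,"rz": 0,"dx": 0,"dy": 0,"dz": 0,"gripper": 0.2},
], grip_force=20)

```text
clock: 12.98
tcp_pos: [0.5691, 0.2546, 0.2316]
orientation: [2.221, 2.222, 0.0]
contact_force: [0.2, 0.7, -0.5]
grip_width: 0.0512
gripper_force: 0.0
```

Request:
step_arm([
  {"rx": 0,"ry": 0,"rz": 0,"dx": 0,"dy": 0,"dz": -5,"gripper": 0.2},
  {"rx": 0,"ry": 0,"rz": 0,"dx": 0,"dy": 0,"dz": -15,"gripper": 0.2},
  {"rx": 0,"ry": 0,"rz": 0,"dx": 0,"dy": 0,"dz": -25,"gripper": 0.2},
  {"rx": 0,"ry": 0,"rz": 0,"dx": 0,"dy": 0,"dz": -30,"gripper": 0.2},
  {"rx": 0,"ry": 0,"rz": 0,"dx": 0,"dy": 0,"dz": -30,"gripper": 0.2},
  {"rx": 0,"ry": 0,"rz": 0,"dx": 0,"dy": -25,"dz": -10,"gripper": 0.2},
  {"rx": 0,"ry": 0,"rz": 0,"dx": 0,"dy": -40,"dz": 0,"gripper": 0.2},
  {"rx": 0,"ry": 0,"rz": 0,"dx": 0,"dy": -40,"dz": 0,"gripper": 0.2},
  {"rx": 0,"ry": 0,"rz": 0,"dx": 0,"dy": -20,"dz": 0,"gripper": 0.2},
  {"rx": 0,"ry": 0,"rz": 0,"dx": 0,"dy": 0,"dz": 0,"gripper": 0.2},
  {"rx": 0,"ry": 0,"rz": 0,"dx": 0,"dy": 0,"dz": 0,"gripper": 0.2},
  {"rx": 0,"ry": 0,"rz": 0,"dx": 0,"dy": 0,"dz": 0,"gripper": 0.2},
  {"rx": 0,"ry": 0,"rz": 0,"dx": 0,"dy": 0,"dz": 0,"gripper": 0.2},
])

```text
clock: 14.6
tcp_pos: [0.4447, 0.2545, 0.3463]
orientation: [-2.222, -2.22, 0.0]
contact_force: [0.3, 0.1, -0.3]
grip_width: 0.051
gripper_force: 0.0
```

```bash
python3 - <<'E'
from bench import r
import cv2,numpy as np
s=cv2.resize(r.grab_frame('scene')[60:260,270:420],None,fx=2.6,fy=2.6,interpolation=cv2.INTER_CUBIC)
t=cv2.resize(r.grab_frame('top')[105:255,100:250],(390,390),interpolation=cv2.INTER_CUBIC)
t=cv2.copyMakeBorder(t,0,s.shape[0]-390,0,0,0)
cv2.imwrite('pics/f.png',np.hstack([s,t]))
E
```

```text
(no output)
```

View pics/f.png

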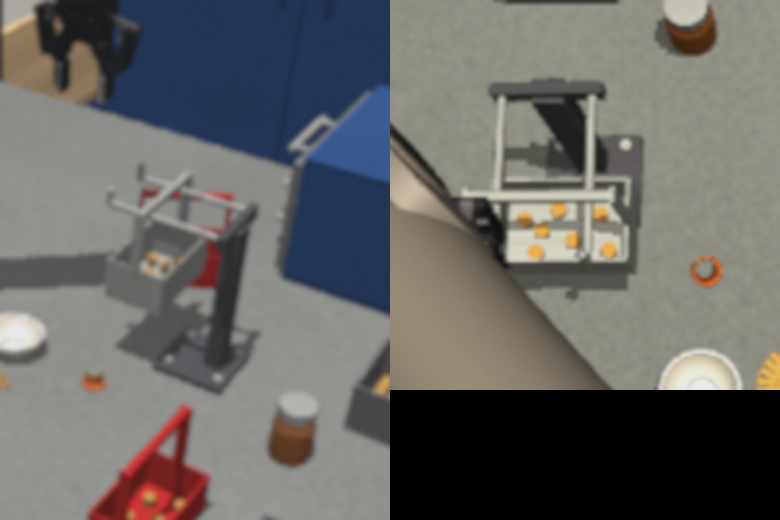

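The carrier hangs level. Its bar lies across both prongs, at (463–612,193) in the right panel, well behind the tips, and the gripper is clear.

```bash
python3 -c "
from bench import r
print(r.hand_in())"
```

```text
the job is handed in; nothing more can be done
None
```

The steel carrier hangs level on the hook stand, its bar across both prongs behind the tips, the pail was not touched, and I handed the job in at about 15 s with the gripper clear (no verdict was returned).

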